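# Hold a sample down in a spring-seat photometer for its reading

### The arm

A 6-joint arm with a two-finger parallel gripper is mounted at the origin on a cart in front of the work surface, level with it; the furniture and walls round the work are solid. World frame = base frame: x ahead of the robot, y to its left, z up, the work surface at z = 0. Lengths are in m, angles in rad, forces in N, time in s.
With the tool pointing down it reaches from about 0.3 to 0.95 m from the base axis. Payload 3.1 kg.
Tool frame: the origin (TCP) lies at the very end of the fingers, on their centre line; the grasp point (between the pads) lies 19 mm behind it; z points along the fingers, y is the line along which they close (so a half turn about z gives the same grasp; the last joint's range is limited). The gripper opens to 85 mm and grips with 20 to 120 N. Pads are 22 mm wide; open, the fingers measure 114 mm over their backs; the gripper's body (76 mm by 85 mm) begins 54 mm behind the grasp point. The pads swing forward as they close: fully open they stand 13 mm farther back than shut.
Start: joints at [-1.338, 0.308, 1.634, -0, 1.2, -0.07], TCP at [0.186, -0.597, 0.231] pointing down, gripper open.
Joint ranges: [-3.06, 3.06], [-0.79, 1.96], [0.05, 2.63], [-1.19, 4.34], [0.05, 2.64], [-2.94, 2.94]. Speed limits (rad/s): [2.79, 2.79, 3.14, 3.14, 3.14, 3.14].

### API

Orientations are given as a unit quaternion [w, x, y, z].
In Python, from plant import manip gives the robot as it stands. The module is installed in compiled form; this text tells all that it offers. Calls block until the motion is done:
- manip.move_ptp(position, orientation): joint-space move of the TCP to a pose.
- manip.movel(position, rot=None, speed=0.15): straight line of the TCP; rot=None keeps the orientation; speed is the mean speed in m/s.
- manip.move_joints(angles): joint-space move.
- manip.gripper_to(opening, effort=None): finger opening in m; effort is the grip in N (None keeps the last); returns when the fingers have stopped.
- manip.dwell(seconds).
- manip.inverse_kinematics(position, orientation): joint angles nearest the present ones, or None.
- manip.read_camera(name): name is "scene" or "top" or "wrist"; returns a dict with "pixels" (480x640x3 uint8, red, green, blue), "vfov" (degrees; the focal length in pixels is half the picture's height over the tangent of half this angle, whatever the lens; pixels are square), "cx", "cy" (the principal point, pixels), "distortion" ([k1, k2, p1, p2, k3] as OpenCV has them; the pictures are not rectified), "R" (3x3) and "t" (3): a world point X has camera coordinates R X + t. Camera axes: x right, y down, z forward; pixel columns grow to the right and rows downward; lengths in m; the calibration is good to about 2 mm. A picture is of the moment at which its call begins. There is no depth.
A pose or a line that the arm cannot do raises manip.MotionError and nothing moves.
- manip.sign_off(): hands the job in; it is judged then, once.
Trained networks look in a picture, given as the dict that the camera call returned (one of the last four; its "shot" number tells which), for a name from the list of things; names that differ only in an ending like _2 or _b are one class to them, and where a whole thing is asked for, a point or a joint stands for the part that bears it (a point fixed in the world has none). Each returns a list of dicts, best first, with "score" (0 to 1); they miss things now and then, are a little off and sometimes report something else, mostly with a low value. They report only what shows in the picture. A call takes as long as a camera call. They do not tell look-alikes from the thing itself.
- manip.boxes_of(picture, thing): "rect" ([left, top, width, height] in pixels, round what is visible of it).
- manip.mark_of(picture, thing): "xy" ([column, row] in pixels: a listed point, or the origin of a listed thing).
Readings, each from a call of its own:
- manip.get_clock(): time.
- manip.get_q(): joint angles.
- manip.get_joint_velocities(): joint speeds.
- manip.get_effort(): joint torques, N m.
- manip.get_eef_pos(): TCP position.
- manip.get_tcp_rot(): TCP orientation.
- manip.get_wrist_force(): force on the tool from outside, world axes, zero at the start.
- manip.get_wrist_torque(): the same for the moment, N m.
- manip.get_finger_gap(): finger opening in m.
- manip.get_grip_force(): force on a finger pad.
Only numpy, scipy, OpenCV 4.12 (cv2) and the standard library are available. Lean on these libraries where they do the work, as an engineer would, in place of code of your own. Each camera call takes 0.05 s, during which the arm holds its last target. There are 200 camera calls.

### The job

Take a reading of the blue-capped sample: stand the blue-capped vial upright in the well of the grey field photometer and let go of it, then swing the black light hood down over it and press the hood fully home, so that it pushes the vial down on the sprung seat until the hood meets its stop. The hood has no catch and the meter reads only while it is shut, so finish while still holding it shut with steady, moderate pressure; leave the white-capped vial and everything else where it stands.

Things in the scene. Friction and masses are not known exactly. Their poses are not given: they have to be found in the camera images.
- blue_vial_mid (a point): Centre (half-way up) of the vial to be read: upright clear cylinder, pink sample, BLUE cap, 20 mm diameter, 48 mm tall, about 30 g. Its z axis runs up the vial. Starts standing on the bench. Grip it by its upper part (fingertips 20 mm or more above its foot): 18 mm of it goes below the deck before the seat carries it.
- white_vial_mid (a point): Centre of a second vial of the same size with a WHITE cap. Not wanted; must stay where it stands.
- photometer: Field photometer, fixed to the bench: grey case, yellow corner bumpers, 176 mm long, 96 mm wide. Origin on the bench under the axis of its sample well. Axes: z up; x from the front (display and keys) to the rear hinge block; y parallel to the hinge. The case reaches from x = -111 to +65 mm, y = -48 to +48 mm. Its deck round the well is 50 mm above the bench.
- well_mouth (a point): Centre of the mouth of the round sample well, in the deck 50 mm above the bench; axes as the photometer. Bore 22.4 mm, chamfered mouth. On the sprung seat inside, a vial first rests with its foot 18 mm below the deck and its top 30 mm above; fully pressed it goes 14 mm lower. The spring needs 2.4 N to start and 8 N at the bottom.
- hood_hinge (a point): Point on the hood's hinge axis, in the middle of it: 45 mm behind the well (+x of well_mouth) and 16 mm above the deck. Axes as well_mouth; the hinge axis is y. The rear block behind it is no higher than this.
- hood_pad (a point): Lowest point of the domed pad inside the hood, on the hinge plane 45 mm from the axis, that bears on the vial's cap. The hood is 72 mm wide, its top 3 mm thick, with walls 16 mm deep below the hinge plane (on the deck when shut).
- hood_lip (a point): Point on the outer (top) face of the black light hood, on the ribbed lip at its free edge, 90 mm from the hinge axis, 9 mm off the plane through it; z axis = outward normal (up when shut), x points to the hinge. The lip's edge is 99 mm from the axis. Open, the outer face looks to the rear: push it from behind. To hold it shut press down on the lip: 4 N there reaches the stop.
- hood (a joint): Hood angle, rad: 0 = shut on its stop, about 1.57 = upright, up to 2.1 = leaning back. Stiff hinge: it stays where it is left. It meets a vial standing on the seat at about 0.3 and, let go, springs back to about there.
- seat (a joint): How far the sprung seat is pressed down, m: 0 = up, 0.014 = bottom.
- timer: White kitchen timer, 60 mm wide, 44 mm high; origin at the centre of its underside. Bystander.
- petri: Shallow round culture dish, 60 mm across, 15 mm high; origin under its centre. Bystander.
- coverslips: Small yellow carton, 21x26x19 mm; origin under its centre. Bystander.
- bottle: Amber reagent bottle with black cap, 33 mm across, 68 mm high; origin under its centre. Bystander.
Mind the look-alikes: they are no part of the job. Leave any brown or yellow look-alike of the part that bears blue_vial_mid alone.

How it is judged:
By the outcome, as a careful person would: the job done as asked, in the order asked, and still so for the second after the job is handed in, while the arm keeps its last pose, push and grip.
It also fails if it takes over 58 s, if anything falls off the work surface, if the arm or the gripper's body presses on something with over 40 N, if the wrist force passes 120 N, or if a joint passes its speed limit or range.

## Working session

There is one attempt and no reset: what is moved stays moved. The work goes in short steps, each a Python script; the robot and the scene stay as the last script left them, time stands still between calls to the robot, and variables do not carry over. Pictures are saved under pics/ and viewed, at most 10 in all, crops included, and the job is handed in when it is done.

```bash
mkdir -p pics; cat > h.py <<'E'
from plant import manip as m
import numpy as np, cv2
def K(p):
    f=240/np.tan(np.radians(p["vfov"])/2)
    return np.array([[f,0,p["cx"]],[0,f,p["cy"]],[0,0,1.]])
def ray(p,xy):
    u=cv2.undistortPoints(np.array([[xy]],float),K(p),np.array(p["distortion"],float))[0,0]
    R=np.array(p["R"]);t=np.array(p["t"])
    d=R.T@np.array([u[0],u[1],1]);return -R.T@t,d/np.linalg.norm(d)
def onz(p,xy,z):
    o,d=ray(p,xy);return o+d*(z-o[2])/d[2]
def tri(obs):
    A=np.zeros((3,3));b=np.zeros(3)
    for p,xy in obs:
        o,d=ray(p,xy);M=np.eye(3)-np.outer(d,d);A+=M;b+=M@o
    X=np.linalg.solve(A,b)
    res=[np.linalg.norm(np.cross(X-ray(p,xy)[0],ray(p,xy)[1])) for p,xy in obs]
    return X,res
def proj(p,X):
    return cv2.projectPoints(np.array(X,float).reshape(-1,3),cv2.Rodrigues(np.array(p["R"]))[0],np.array(p["t"],float),K(p),np.array(p["distortion"],float))[0].reshape(-1,2)
def save(p,n): cv2.imwrite("pics/"+n,p["pixels"][:,:,::-1])
E
python3 - <<'E'
from h import *
np.set_printoptions(precision=3,suppress=True)
P={n:m.read_camera(n) for n in("scene","top")}
for n,p in P.items():
    save(p,n+"0.png"); print(n,-np.array(p["R"]).T@np.array(p["t"]))
Z=dict(blue_vial_mid=.024,white_vial_mid=.024,well_mouth=.05,photometer=0,hood_hinge=.066,timer=0,petri=0,coverslips=0,bottle=0,hood_lip=None,hood_pad=None)
for k,z in Z.items():
    D={}
    for n,p in P.items():
        r=m.mark_of(p,k); D[n]=r
        for e in r[:3]: print(k,n,round(e["score"],2),np.array(e["xy"]),onz(p,e["xy"],z) if z is not None else "")
    if D["scene"] and D["top"]: print("  tri",*tri([(P[n],D[n][0]["xy"]) for n in P]))
print(m.get_clock())
E
```

```text
scene [-0.214 -0.729  0.745]
top [ 0.453 -0.016  1.203]
blue_vial_mid scene 0.74 [361.5 344.6] [ 0.454 -0.299  0.024]
blue_vial_mid scene 0.63 [391.5 357.9] [ 0.462 -0.363  0.024]
blue_vial_mid scene 0.59 [344.3 322.8] [ 0.483 -0.235  0.024]
blue_vial_mid top 0.55 [445.5 313.1] [ 0.452 -0.361  0.024]
blue_vial_mid top 0.54 [373.  229.7] [ 0.68  -0.181  0.024]
blue_vial_mid top 0.53 [420.  314.6] [ 0.449 -0.294  0.024]
  tri [ 0.437 -0.334  0.061] [np.float64(0.020969788010666034), np.float64(0.020969788010666013)]
white_vial_mid scene 0.54 [322.8 304.2] [ 0.501 -0.163  0.024]
white_vial_mid top 0.53 [371.8 296.1] [ 0.5   -0.169  0.024]
white_vial_mid top 0.48 [253.6 287.4] [0.531 0.146 0.024]
  tri [ 0.499 -0.167  0.028] [np.float64(0.0018810303413403218), np.float64(0.0018810303413402426)]
well_mouth scene 0.66 [225.7 250.9] [0.48  0.118 0.05 ]
well_mouth scene 0.54 [220.6 222.3] [0.563 0.23  0.05 ]
well_mouth top 0.88 [264.5 303.8] [0.486 0.114 0.05 ]
  tri [0.483 0.116 0.049] [np.float64(0.003397621035730056), np.float64(0.003397621035729983)]
photometer scene 0.78 [229.7 265.2] [
[... 1009 characters left out ...]
0.   ]
coverslips top 0.53 [372.4 234.7] [ 0.671 -0.182  0.   ]
  tri [ 0.636 -0.149 -0.054] [np.float64(0.05831601433329346), np.float64(0.05831601433329318)]
bottle scene 0.57 [381.6 254.6] [ 0.778 -0.129  0.   ]
bottle top 0.52 [355.2 201.5] [ 0.767 -0.138  0.   ]
  tri [ 0.764 -0.137  0.01 ] [np.float64(0.0003818665153634745), np.float64(0.0003818665153632921)]
hood_lip scene 0.65 [249.4 193.9] 
hood_lip top 0.7 [248.2 264.1] 
  tri [0.58  0.139 0.156] [np.float64(0.0029707056253026488), np.float64(0.0029707056253028144)]
hood_pad scene 0.74 [243.3 214.7] 
hood_pad top 0.93 [252.3 277. ] 
  tri [0.553 0.135 0.111] [np.float64(0.0031644448934458917), np.float64(0.0031644448934457954)]
1.2
```

View pics/scene0.png

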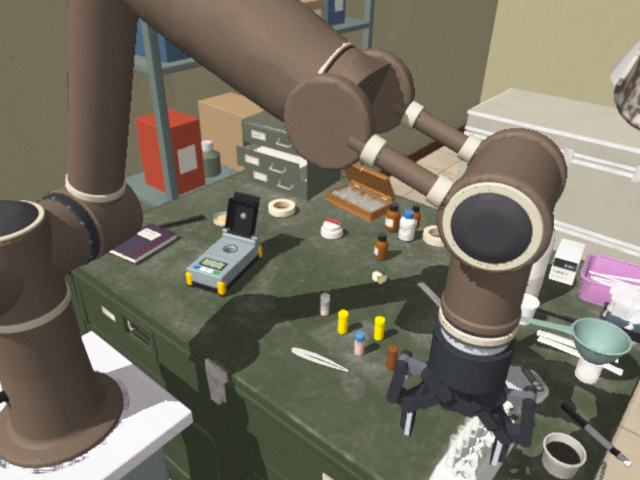

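View pics/top0.png

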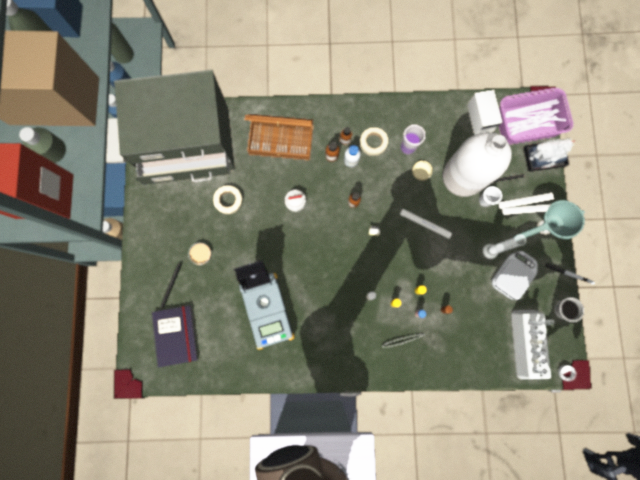

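The scene picture shows the blue vial at (360,344), with yellow look-alikes at (343,321) and (380,328), and a brown one at (392,357). The photometer is at (230,262) with its hood open. In the top view, the blue vial is at (421,314) and the white one at (371,296). Next I'll take close wrist views.

```bash
cat >> h.py <<'E'
from scipy.spatial.transform import Rotation as Ro
np.set_printoptions(precision=4,suppress=True)
def rot(yaw,T=0.,s=1):
    "tool down, closing line = y of a frame at yaw; body leans to -x of it by T"
    ex=np.array([np.cos(yaw),np.sin(yaw),0]);ez=np.array([0,0,1.]);ey=np.cross(ez,ex)
    z=-np.cos(T)*ez+np.sin(T)*ex;y=s*ey
    q=Ro.from_matrix(np.column_stack([np.cross(y,z),y,z])).as_quat()
    return np.array([q[3],q[0],q[1],q[2]])
E
python3 - <<'E'
from h import *
print(m.get_tcp_rot(),m.get_q())
for s in(1,-1):
  for y,p in((50,[.452,-.297,.15]),(15,[.484,.115,.15])):
    print(s,y,m.inverse_kinematics(p,rot(np.radians(y),np.radians(15),s)))
for s in(1,-1):
  print(s,m.inverse_kinematics([.40,-.297,.2],rot(np.radians(50),0,s)))
E
```

```text
[-0.      0.9886  0.1508  0.    ] [-1.3377  0.3081  1.6338  0.      1.1997 -0.0697]
1 50 [-0.8147  0.251   1.9131  0.3046  1.0297  2.8604]
1 15 [ 0.1227  0.0191  2.1816  0.0569  0.6823 -1.7494]
-1 50 [-0.8147  0.251   1.9131  0.3046  1.0297 -0.2812]
-1 15 [0.1227 0.0191 2.1816 0.0569 0.6823 1.3922]
1 None
-1 [-0.7261  0.0975  1.9558 -0.      1.0883 -0.028 ]
```

```bash
python3 - <<'E'
from h import *
m.move_ptp([.43,-.28,.22],rot(np.radians(50),0,-1))
p=m.read_camera("wrist"); save(p,"w1.png")
for e in m.mark_of(p,"blue_vial_mid")[:5]: print(e["score"],e["xy"],onz(p,e["xy"],.024))
for X in ([.452,-.297,.024],[.452,-.297,.048],[.43,-.28,.0]): print(proj(p,X))
m.move_ptp([.44,.10,.30],rot(np.radians(15),np.radians(0),-1))
p=m.read_camera("wrist"); save(p,"w2.png")
for k,z in(("well_mouth",.05),("hood_hinge",.066),("photometer",0)):
  for e in m.mark_of(p,k)[:2]: print(k,e["score"],e["xy"],onz(p,e["xy"],z))
for k in("hood_lip","hood_pad"): print(k,[(e["score"],e["xy"]) for e in m.mark_of(p,k)[:2]])
print(-np.array(p["R"]).T@np.array(p["t"]),m.get_clock())
E
```

```text
0.84 [397.3, 239.3] [ 0.4657 -0.3616  0.024 ]
0.8 [350.9, 198.3] [ 0.4558 -0.297   0.024 ]
0.71 [328.2, 124.1] [ 0.4836 -0.2284  0.024 ]
0.58 [400.6, 160.2] [ 0.5157 -0.2984  0.024 ]
[[347.8465 200.7147]]
[[349.7768 206.8669]]
[[319.8352 196.3718]]
well_mouth 0.79 [319.5, 138.6] [0.4962 0.1154 0.05  ]
hood_hinge 0.61 [315.1, 95.7] [0.5369 0.1308 0.066 ]
hood_hinge 0.32 [318.5, 134.1] [0.5014 0.1178 0.066 ]
photometer 0.68 [319.0, 135.8] [0.4961 0.1161 0.    ]
hood_lip [(0.97, [315.2, 30.2]), (0.34, [315.3, 139.1])]
hood_pad [(0.59, [312.4, 72.7]), (0.51, [604.3, 53.2])]
[0.5216 0.1212 0.4421] 4.525
```

```bash
python3 -c "
import cv2,numpy as np
a,b=[cv2.imread('pics/w%d.png'%i) for i in(1,2)]
cv2.imwrite('pics/w12.png',cv2.resize(np.vstack([a,b]),None,fx=.625,fy=.625))"
```

```text
(no output)
```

View pics/w12.png

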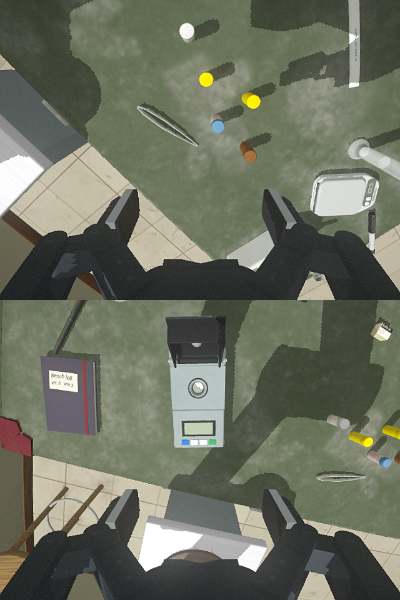

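```bash
python3 - <<'E'
from h import *
p=m.read_camera("wrist"); t=m.read_camera("top"); s=m.read_camera("scene")
def draw(p,box,sc,w,yaw):
    im=cv2.resize(p["pixels"][box[1]:box[3],box[0]:box[2],::-1],None,fx=sc,fy=sc,interpolation=cv2.INTER_CUBIC)
    c,s_=np.cos(yaw),np.sin(yaw)
    W=lambda a:np.array(a,float)@np.array([[c,s_,0],[-s_,c,0],[0,0,1]])+[w[0],w[1],0]
    th=np.linspace(0,2*np.pi,24,endpoint=False)
    A=W(np.c_[11.2e-3*np.cos(th),11.2e-3*np.sin(th),.05+0*th])
    B=W([[x,y,z] for z in(0,.05) for x in(-.111,.065) for y in(-.048,.048)]+[[.045,y,.066] for y in(-.036,0,.036)])
    for X,col in((A,(0,0,255)),(B,(255,0,255))):
        for u in proj(p,X): cv2.circle(im,tuple(int(v) for v in (u-np.array(box[:2])+.5)*sc),1,col,-1)
    return im
w=[.488,.115];y=np.radians(17)
a=draw(p,(240,0,400,260),2.3,w,y); b=draw(t,(225,250,305,360),4,w,y)
h=max(a.shape[0],b.shape[0]);pad=lambda i:np.vstack([i,np.zeros((h-i.shape[0],i.shape[1],3),np.uint8)])
cv2.imwrite("pics/o1.png",np.hstack([pad(a),pad(b)]));print(a.shape,b.shape,h)
hsv=cv2.cvtColor(t["pixels"],cv2.COLOR_RGB2HSV)
def blob(p,win):
    hsv=cv2.cvtColor(p,cv2.COLOR_RGB2HSV);k=((hsv[...,0]>98)&(hsv[...,0]<125)&(hsv[...,1]>90)&(hsv[...,2]>80))
    yy,xx=np.nonzero(k[win[1]:win[3],win[0]:win[2]]);return [xx.mean()+win[0],yy.mean()+win[1],len(xx)]
u=blob(t["pixels"],(412,305,432,325));print("top",u,onz(t,u[:2],.046))
u=blob(s["pixels"],(350,330,370,348));print("scene",u,onz(s,u[:2],.043))
i=cv2.imread("pics/w1.png")[:,:,::-1].copy();u=blob(i,(330,180,365,215));print("w1",u)
cv2.imwrite("pics/x.png",i)
E
```

```text
(598, 368, 3) (440, 320, 3) 598
top [np.float64(421.82978723404256), np.float64(313.29787234042556), 47] [ 0.4523 -0.2933  0.046 ]
scene [np.float64(359.5176470588235), np.float64(336.0), 85] [ 0.4533 -0.2933  0.043 ]
w1 [np.float64(348.1922005571031), np.float64(201.45125348189416), 359]
```

View pics/o1.png

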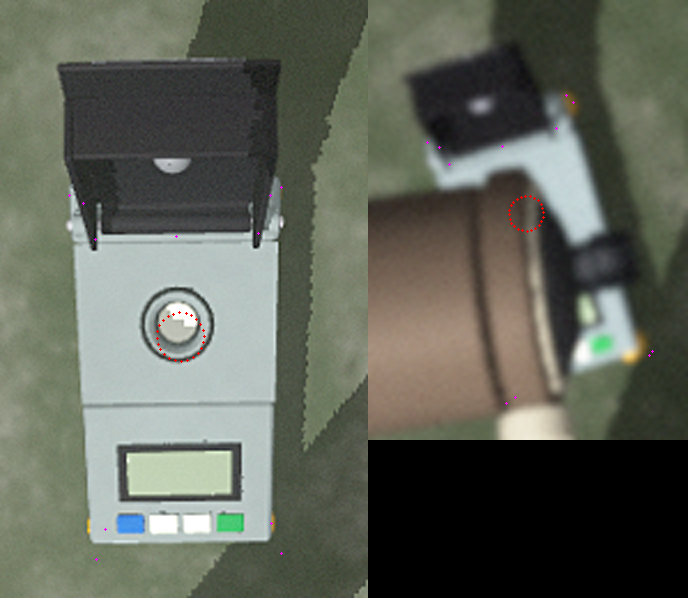

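```bash
python3 - <<'E'
from h import *
p=m.read_camera("wrist")
f=lambda x,y:np.array([240+x/2.3-.3,y/2.3-.3])
W=onz(p,f(177,324),.05);H=onz(p,f(175.5,223.5),.066);print("well",W,"hinge",H,np.linalg.norm((H-W)[:2]))
F=onz(p,f(181.5,541),.02)
yw=lambda a,b:np.degrees(np.arctan2((b-a)[1],(b-a)[0]))
print("yaw w-h",yw(W,H),"f-w",yw(F,W),"f-h",yw(F,H))
for z,a,b in((.066,(281,222),(70,225)),(.05,(275,402),(82,406)),(.05,(276,240),(77,243)),(.02,(271,541),(92,541))):
    A,B=onz(p,f(*a),z),onz(p,f(*b),z);print(yw(A,B)-90,np.linalg.norm(A-B))
i=cv2.imread("pics/w1.png")
E
```

```text
well [0.4933 0.1184 0.05  ] hinge [0.5359 0.1302 0.066 ] 0.044244363292657185
yaw w-h 15.42632723837647 f-w 15.826612012869372 f-h 15.718268746620952
15.728963269159863 0.09260332522733064
16.164822509940507 0.0941840682679914
15.783677386249764 0.0915920884506911
14.979520170485898 0.09937413250084427
```

```bash
python3 - <<'E'
from h import *
import json
T=np.radians(15);q=rot(np.radians(50),T,-1)
m.move_ptp([.4535,-.294,.12],q)
m.gripper_to(.05,30)
p=m.read_camera("wrist");save(p,"w3.png")
json.dump({k:np.array(p[k]).tolist() for k in("R","t","vfov","cx","cy","distortion")},open("w3.json","w"))
th=np.linspace(0,2*np.pi,20)
im=p["pixels"][:,:,::-1].copy()
for u in proj(p,np.c_[.4535+.01*np.cos(th),-.294+.01*np.sin(th),.048+0*th]): cv2.circle(im,tuple(int(v) for v in u),1,(0,0,255),-1)
cv2.imwrite("pics/o3.png",im)
h=cv2.cvtColor(p["pixels"],cv2.COLOR_RGB2HSV);k=((h[...,0]>98)&(h[...,0]<125)&(h[...,1]>90)&(h[...,2]>80)).astype(np.uint8)
n,_,st,ce=cv2.connectedComponentsWithStats(k)
for j in range(1,n):
    if st[j,4]>100: print(st[j],ce[j],onz(p,ce[j],.046))
print([(e["score"],e["xy"],onz(p,e["xy"],.024)) for e in m.mark_of(p,"blue_vial_mid")[:3]],m.get_clock(),m.get_eef_pos())
E
```

```text
[306 260  29  30 644] [319.9193 274.3245] [ 0.4538 -0.2931  0.046 ]
[(0.74, [321.3, 269.1], array([ 0.4544, -0.2939,  0.024 ])), (0.58, [391.4, 219.2], array([ 0.5172, -0.2986,  0.024 ]))] 6.875 [ 0.4536 -0.2939  0.1201]
```

View pics/o3.png

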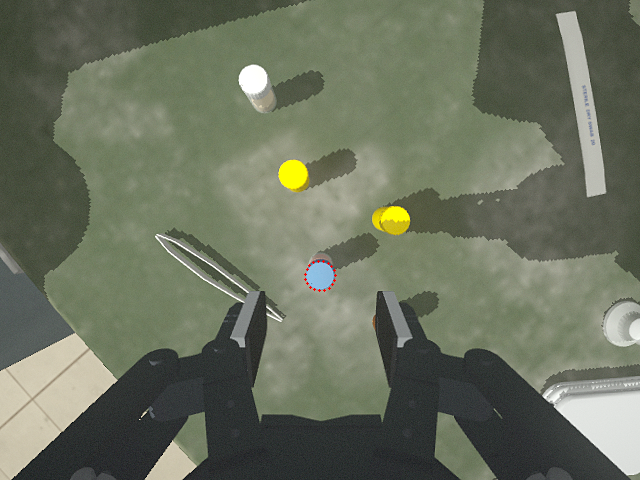

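```bash
python3 - <<'E'
from h import *
T=np.radians(15);ya=np.radians(50);q=rot(ya,T,-1)
ex=lambda y:np.array([np.cos(y),np.sin(y),0])
P=np.array([.4537,-.2934,0])+.0035*ex(ya)
m.movel(P+[0,0,.025],q,speed=.08)
m.gripper_to(.012,30)
print(m.get_finger_gap(),m.get_grip_force())
m.movel(P+[0,0,.15],q,speed=.15)
yp=np.radians(15.7);q2=rot(yp,T,-1)
W=np.array([.4933,.1184,0])
m.move_ptp(W-.045*ex(yp)+[0,0,.15],q2)
p=m.read_camera("wrist");im=p["pixels"][:,:,::-1].copy();save(p,"w4.png")
th=np.linspace(0,2*np.pi,20)
for r,z in((.0112,.05),(.0165,.05)):
  for u in proj(p,np.c_[W[0]+r*np.cos(th),W[1]+r*np.sin(th),z+0*th]): cv2.circle(im,tuple(int(v) for v in u),1,(0,0,255),-1)
print([(e["score"],e["xy"],onz(p,e["xy"],.05)) for e in m.mark_of(p,"well_mouth")[:2]],m.get_finger_gap(),m.get_clock(),proj(p,W+[0,0,.05]))
for k in("hood_lip","hood_pad","hood_hinge"): print(k,[(e["score"],e["xy"]) for e in m.mark_of(p,k)[:2]])
cv2.imwrite("pics/o4.png",im)
E
```

```text
0.018281528448807437 29.312659504617287
[(0.62, [321.3, 208.9], array([0.4933, 0.1174, 0.05  ]))] 0.018055583721146115 11.1667 [[320.0444 208.4893]]
hood_lip [(0.76, [322.2, 16.7])]
hood_pad [(0.93, [319.4, 99.2]), (0.54, [321.4, 13.1])]
hood_hinge [(0.91, [321.0, 142.4])]
```

View pics/o4.png

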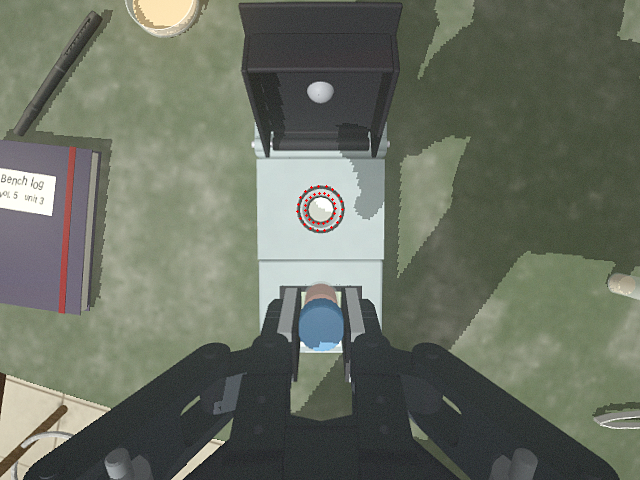

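```bash
python3 - <<'E'
from h import *
T=np.radians(15);yp=np.radians(15.7);q2=rot(yp,T,-1)
ex=np.array([np.cos(yp),np.sin(yp),0])
W=np.array([.4932,.1181,0]);P=W+.0035*ex
p=m.read_camera("wrist");h=cv2.cvtColor(p["pixels"],cv2.COLOR_RGB2HSV)
k=((h[...,0]>98)&(h[...,0]<125)&(h[...,1]>90)&(h[...,2]>80)).astype(np.uint8)
n,_,st,ce=cv2.connectedComponentsWithStats(k);j=1+np.argmax(st[1:,4])
e=m.get_eef_pos();print(st[j],ce[j],"cap pred",proj(p,np.array(e)-.0035*ex+[0,0,.021]))
m.movel(P+[0,0,.083],q2,speed=.12)
F0=np.array(m.get_wrist_force());print("F0",F0)
for z in np.arange(.078,.0565,-.003):
    m.movel(P+[0,0,z],q2,speed=.05)
    F=np.array(m.get_wrist_force())-F0;print(round(z,4),F)
    if np.linalg.norm(F)>8: break
print(m.get_eef_pos()-P,m.get_clock())
p=m.read_camera("wrist");save(p,"w5.png");s=m.read_camera("scene");save(s,"s5.png")
cv2.imwrite("pics/o5.png",np.hstack([cv2.resize(p["pixels"][100:400,170:470,::-1],(400,400)),cv2.resize(s["pixels"][180:310,170:300,::-1],(400,400))]))
E
```

```text
[ 298  299   46   52 1915] [320.6898 324.4366] cap pred [[320.3714 328.1668]]
F0 [ 0.3378  0.3792 -0.1401]
0.078 [-0.5997  0.2744 -0.5727]
0.075 [-0.1231  0.0718 -0.3576]
0.072 [-0.7012 -0.36   -0.3177]
0.069 [-0.0185 -0.4623 -0.7524]
0.066 [-0.1884  0.0216 -0.0127]
0.063 [-0.3117 -0.4279 -0.075 ]
0.06 [ 0.5357 -0.4549  0.2664]
0.057 [-0.237  -0.0496  1.0636]
[0.0007 0.0001 0.0574] 14.2083
```

View pics/o5.png

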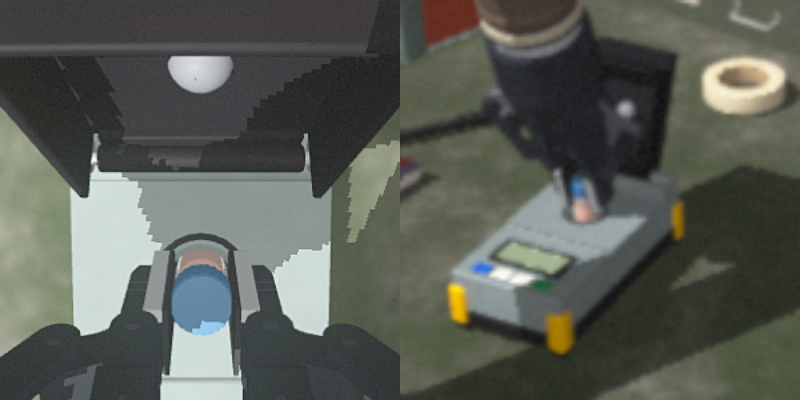

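The vial is in the well and touching the seat (about 1 N). I'll release it, retreat, close the fingers and go behind the hood.

```bash
python3 - <<'E'
from h import *
T=np.radians(15);yp=np.radians(15.7);q2=rot(yp,T,-1);q0=rot(yp,0,-1)
ex=np.array([np.cos(yp),np.sin(yp),0]);W=np.array([.4932,.1181,0])
m.gripper_to(.04,20)
e=np.array(m.get_eef_pos())
m.movel(e-.01*ex+[0,0,.07],q2,speed=.12)
s=m.read_camera("wrist");save(s,"w6.png")
m.movel(W-.02*ex+[0,0,.25],q0,speed=.25)
m.gripper_to(0,20)
m.movel(W+.118*ex+[0,0,.25],q0,speed=.2)
m.movel(W+.118*ex+[0,0,.14],q0,speed=.12)
print(m.get_finger_gap(),m.get_eef_pos(),m.get_wrist_force(),m.get_clock())
t=m.read_camera("scene");save(t,"s6.png")
cv2.imwrite("pics/o6.png",np.hstack([cv2.resize(s["pixels"][80:380,170:470,::-1],(400,400)),cv2.resize(t["pixels"][150:310,160:320,::-1],(400,400))]))
E
```

```text
-7.733904411580614e-05 [0.6076 0.1502 0.141 ] [-0.2775 -0.0876 -0.6853] 18.4583
```

View pics/o6.png

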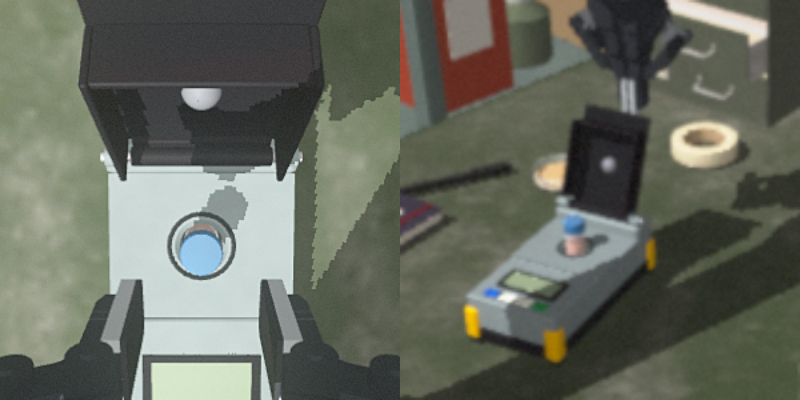

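The vial stands upright in the well at (203,252) of the left crop. In the right crop, the closed fingers are behind the hood at (630,95). Now I'll swing the hood down along its arc, watching the force.

```bash
python3 - <<'E'
from h import *
yp=np.radians(15.7);q0=rot(yp,0,-1)
ex=np.array([np.cos(yp),np.sin(yp),0]);H=np.array([.4932,.1181,.066])+.045*ex;c=.011
F0=np.array(m.get_wrist_force())
def tcp(a):
    r=.085+.010*(1-min(a,1.5)/1.5)
    return H+ex*(-r*np.cos(a)+.009*np.sin(a)+c)+[0,0,r*np.sin(a)+.009*np.cos(a)]
for a in np.arange(1.75,.29,-.12):
    m.movel(tcp(a),q0,speed=.06)
    F=np.array(m.get_wrist_force())-F0;print(round(a,2),F@ex,F[2])
    if np.linalg.norm(F)>25: break
print(m.get_clock())
t=m.read_camera("scene");w=m.read_camera("wrist")
cv2.imwrite("pics/o7.png",np.hstack([cv2.resize(w["pixels"][80:480,120:520,::-1],(400,400)),cv2.resize(t["pixels"][150:310,160:320,::-1],(400,400))]))
E
```

```text
1.75 -0.4348539244168174 0.6796092879537251
1.63 -0.8351984713626713 0.40175657216137084
1.51 0.3139768040723119 0.29638897919878093
1.39 -0.7474427017175846 0.5282714354873683
1.27 0.11772923833041396 -0.07745846743150867
1.15 -0.5941465627881447 0.18319208329123063
1.03 -0.35650198983224934 -0.0450136105320443
0.91 0.06619966966439621 0.6175778444189679
0.79 -0.13298689061791716 -0.13527277156457593
0.67 -0.753319724601982 -0.10336110655192028
0.55 -0.754724326231744 0.4374565192705503
0.43 -0.4736271643579984 -0.10645111295424983
0.31 -0.3426949009167651 0.38273557279342507
23.2667
```

View pics/o7.png

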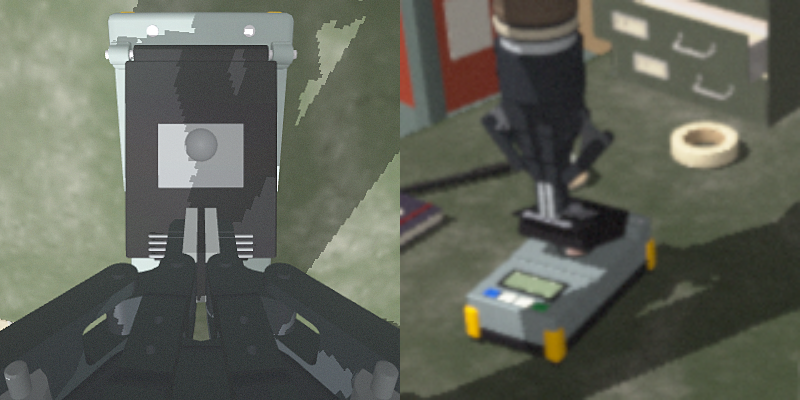

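The hood is down near the vial at an angle of about 0.3, with the fingers on the ribbed lip. Now I'll press it home.

```bash
python3 - <<'E'
from h import *
yp=np.radians(15.7);q0=rot(yp,0,-1)
ex=np.array([np.cos(yp),np.sin(yp),0]);H=np.array([.4932,.1181,.066])+.045*ex;c=.011
def tcp(a):
    r=.0925+.0025*(1-max(a,0)/.3)
    return H+ex*(-r*np.cos(a)+.009*np.sin(a)+c)+[0,0,r*np.sin(a)+.009*np.cos(a)]
for a in(.24,.18,.12,.06,.02):
    m.movel(tcp(a),q0,speed=.04);print(a,m.get_eef_pos()[2],np.array(m.get_wrist_force()))
P=tcp(.02)
for i in range(25):
    P=P-[0,0,.0005];m.movel(P,q0,speed=.02);m.dwell(.1)
    F=np.mean([m.get_wrist_force() for _ in range(3)],0);print(P[2],m.get_eef_pos()[2],F)
    if F[2]>12: break
print(m.get_clock())
t=m.read_camera("scene");w=m.read_camera("wrist")
print([(k,(onz(w,e["xy"],.075)-H)@ex,e["score"]) for k in("hood_lip",) for e in m.mark_of(w,k)[:1]])
cv2.imwrite("pics/o8.png",np.hstack([cv2.resize(w["pixels"][80:480,120:520,::-1],(400,400)),cv2.resize(t["pixels"][190:310,170:290,::-1],(400,400))]))
E
```

```text
0.24 0.09670811011804904 [-0.4026 -0.3884  0.6269]
0.18 0.09140267807177826 [1.7729 0.0728 0.7367]
0.12 0.08599088588096195 [0.2906 1.3116 1.9713]
0.06 0.08048519538694356 [0.8836 0.7192 2.3391]
0.02 0.07676495261777028 [ 0.9263 -0.067   2.0842]
0.0763947402847503 0.07641299944621285 [0.6437 0.8762 2.409 ]
0.0758947402847503 0.07591139134572399 [0.9723 0.1768 3.5625]
0.0753947402847503 0.07536430134722939 [ 0.0106 -0.8213  2.4846]
0.0748947402847503 0.07503527724942706 [-0.6491 -0.799   4.4827]
0.0743947402847503 0.07497179482493554 [-1.5684 -0.8196  8.6185]
0.0738947402847503 0.0748792709422721 [-3.4164 -0.8674 11.0679]
0.07339474028475029 0.07478479284504255 [-3.9528 -1.2955 15.0531]
27.2583
[]
```

View pics/o8.png

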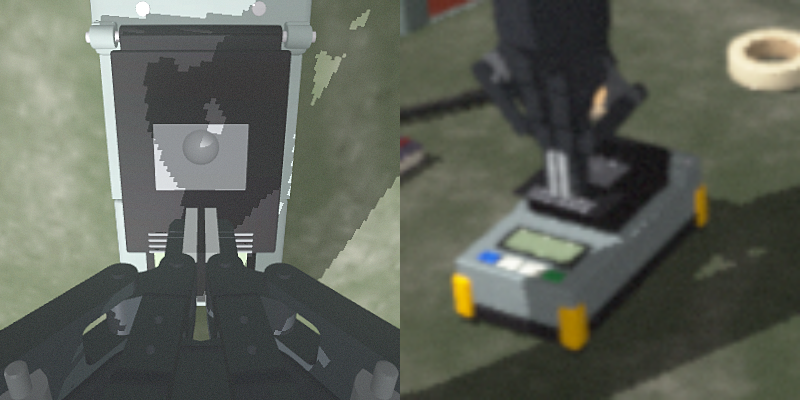

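The hood is shut on the deck. The stop was met at z = 0.075 m, as the geometry predicts, and the force is holding at about 15 N.

```bash
python3 - <<'E'
from h import *
m.dwell(.5);print(m.get_eef_pos(),m.get_wrist_force(),m.get_clock());print(m.sign_off())
E
```

```text
[0.4559 0.1076 0.0748] [-3.7111 -0.8067 14.3739] 27.9083
the job is handed in; nothing more can be done
None
```

The blue-capped vial is standing in the photometer well and the hood is pressed onto its stop, held shut with about 14 N; I handed the job in at 27.9 s.

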